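Balance the half-loaded centrifuge rotor

TASK

The centrifuge rotor on the bench is only half loaded: every second well holds a vial, and each of the three is of a different size. Balance it for the spin: find the twin of each vial among the things standing on the bench and seat it upright, right down, in the empty well straight across the rotor from the vial it matches. Leave the vials that are already in the rotor in their wells, and never tip a vial over.

Things in the scene. Friction and masses are not known exactly. Their poses are not given: they have to be found in the camera images.
- rotor: fixed aluminium centrifuge rotor on a low stand, 200 mm in diameter; flat top 36 mm above the bench, centre nut 24 mm wide, 8 mm higher. Six wells every 60 degrees on a 70 mm radius: every second one holds a vial, and straight across from each (140 mm) is an empty one. Well: grey cup, 18 mm deep, tapering from 40 to 29 mm inside. Origin: on the axis at bench height; z up; +x points to well 1
- short_in_rotor: short squat crimp-top glass vial, 23 mm in diameter, 50 mm tall, flat aluminium cap 22 mm wide with a small dark septum (top 10 mm), 22 g, standing upright in one of the rotor's wells (which one varies) when the job begins; it stays there. Origin: centre of its underside; z is its axis, up
- medium_in_rotor: middle-sized glass vial, 20 mm in diameter, 65 mm tall, smooth white screw cap 18 mm wide (top 13 mm), 14 g, standing upright in one of the rotor's wells (which one varies) when the job begins; it stays there. Origin: centre of its underside; z is its axis, up
- tall_in_rotor: tall glass vial, 22 mm in diameter, 86 mm tall, ribbed white screw cap 21 mm wide (top 18 mm), 30 g, standing upright in one of the rotor's wells (which one varies) when the job begins; it stays there. Origin: centre of its underside; z is its axis, up
- short_spare: short squat crimp-top glass vial, 23 mm in diameter, 50 mm tall, flat aluminium cap 22 mm wide with a small dark septum (top 10 mm), 22 g, the twin of the one in the rotor; it stands upright and loose on the bench. Origin: centre of its underside; z is its axis, up
- medium_spare: middle-sized glass vial, 20 mm in diameter, 65 mm tall, smooth white screw cap 18 mm wide (top 13 mm), 14 g, the twin of the one in the rotor; it stands upright and loose on the bench. Origin: centre of its underside; z is its axis, up
- tall_spare: tall glass vial, 22 mm in diameter, 86 mm tall, ribbed white screw cap 21 mm wide (top 18 mm), 30 g, the twin of the one in the rotor; it stands upright and loose on the bench. Origin: centre of its underside; z is its axis, up
- well_1: one of the three empty wells, a fixed grey plastic cup in the rotor (18 mm deep, tapering from a 40 mm mouth to 29 mm at its floor). Origin: centre of its inner floor, 18 mm below the plate's top; z up
- well_2: one of the three empty wells, a fixed grey plastic cup in the rotor (18 mm deep, tapering from a 40 mm mouth to 29 mm at its floor). Origin: centre of its inner floor, 18 mm below the plate's top; z up
- well_3: one of the three empty wells, a fixed grey plastic cup in the rotor (18 mm deep, tapering from a 40 mm mouth to 29 mm at its floor). Origin: centre of its inner floor, 18 mm below the plate's top; z up
Not all that is in view belongs to the job. What is shaped like the short_in_rotor but green or red is not meant.

How it is judged (in metres and radians):
At the end, for the whole second after the job is handed in: Each spare vial stands in the well opposite its twin (over 120 mm from it): within 8 mm of the well's axis, 5 mm of its floor, tilted under 0.2 rad, at rest. The vials first in the rotor are within 10 mm of where they stood, tilted under 0.2 rad, at rest (((horizontal distance between short_spare and well_1 below 0.008 m and z of short_spare in the frame of well_1 below 0.005 m) or (horizontal distance between short_spare and well_2 below 0.008 m and z of short_spare in the frame of well_2 below 0.005 m) or (horizontal distance between short_spare and well_3 below 0.008 m and z of short_spare in the frame of well_3 below 0.005 m)) and z of each of short_spare, medium_spare, tall_spare in the frame of rotor above 0.012 m and horizontal distance between short_spare and short_in_rotor above 0.12 m and angle between each of short_spare, short_in_rotor, medium_spare, medium_in_rotor, tall_spare, tall_in_rotor's own z axis and vertical below 0.2 rad and linear speed of each of short_spare, short_in_rotor, medium_spare, medium_in_rotor, tall_spare, tall_in_rotor below 0.02 m/s and distance of each of short_in_rotor, medium_in_rotor, tall_in_rotor from where it was at the start of the episode below 0.01 m and ((horizontal distance between medium_spare and well_1 below 0.008 m and z of medium_spare in the frame of well_1 below 0.005 m) or (horizontal distance between medium_spare and well_2 below 0.008 m and z of medium_spare in the frame of well_2 below 0.005 m) or (horizontal distance between medium_spare and well_3 below 0.008 m and z of medium_spare in the frame of well_3 below 0.005 m)) and horizontal distance between medium_spare and medium_in_rotor above 0.12 m and ((horizontal distance between tall_spare and well_1 below 0.008 m and z of tall_spare in the frame of well_1 below 0.005 m) or (horizontal distance between tall_spare and well_2 below 0.008 m and z of tall_spare in the frame of well_2 below 0.005 m) or (horizontal distance between tall_spare and well_3 below 0.008 m and z of tall_spare in the frame of well_3 below 0.005 m)) and horizontal distance between tall_spare and tall_in_rotor above 0.12 m); the robot touches nothing.
It fails at once if a vial is tipped over (more than 0.8 rad) (angle between any of short_spare, short_in_rotor, medium_spare, medium_in_rotor, tall_spare, tall_in_rotor's own z axis and vertical above 0.8 rad).
It fails at once if a vial that was in the rotor is taken out of its well (moved more than 20 mm) (distance of any of short_in_rotor, medium_in_rotor, tall_in_rotor from where it was at the start of the episode above 0.02 m).
It also fails if it takes over 83 s, if anything falls off the work surface, if the arm or the gripper's body presses on something with over 40 N, if the wrist force passes 120 N, or if a joint passes its speed limit or range.

ROBOT

A 6-joint arm with a two-finger parallel gripper is mounted at the origin on a cart in front of the work surface, level with it; the furniture and walls round the work are solid. World frame = base frame: x ahead of the robot, y to its left, z up, the work surface at z = 0. Lengths are in mm, angles in rad, forces in N, time in s.
With the tool pointing down it reaches from about 350 to 975 mm from the base axis. Payload 7.1 kg.
Tool frame: the origin (TCP) lies at the very end of the fingers, on their centre line; the grasp point (between the pads) lies 19 mm behind it; z points along the fingers, y is the direction in which the jaws open and shut (so a half turn about z gives the same grasp; the last joint's range is limited). The gripper opens to 88 mm and grips with 3 to 60 N. Pads are 20 mm wide; open, the fingers measure 115 mm over their backs; the gripper's body (75 mm by 178 mm) begins 61 mm behind the grasp point.
Start: joints at [-1.135, 0.423, 1.63, -0, 1.089, -0.019], TCP at [274.566, -561.443, 222.675] pointing down, gripper open.
Joint ranges: [-3, 3], [-0.9, 2.11], [0.09, 2.58], [-1.31, 4.45], [0.11, 2.69], [-2.54, 2.54]. Speed limits (rad/s): [2.39, 2.39, 3.01, 3.14, 3.14, 3.14].

INTERFACE

Orientations are given as a rotation vector (axis times angle).
In Python, from workcell import readout, imaging, close_job gives the robot as it stands.
- The arm moves only by the tool carry_out, never from a script. Its argument "rows" is a list of rows, each a list of 3 entries, a list of its own where there are three numbers: the shift along the tool's x, y, z in m, then the turn, a rotation vector about the tool's x, y, z in rad, then the closure, from 0 (fully open) to 1 (shut). In form: [[[dx, dy, dz], [wx, wy, wz], hand], ...]. A call has 1 to 12 rows; each row shifts and turns the commanded pose from where the row before left it, along the tool's axes as they then stand; what a row does not reach is not made up. A row lasts 1/12 s, in which the tool goes at most 41.7 mm and 7.16 degrees, less where a joint would pass 70% of its speed; a pose out of reach is approached as far as the arm can. A call with a gripper value outside its range is refused whole. The fingers move at their own pace and stop on an object; the grip force is fixed at half the most. Time passes only in rows, so rows that do not move let the fingers close. It gives the time, the measured TCP pose, the force and the opening at its end, in the units of the state.
- readout.get_obs(): the state, without advancing time (a new reading comes with each control period).
- imaging.get_image(name): name is "scene" or "top" or "wrist"; returns the picture (384x512x3 uint8, red, green, blue); there is no depth.
- imaging.camera_params(name): a dict with "fx", "fy", "cx", "cy" (pixels), "rvec" (rotation vector, rad) and "tvec" (3), from world to camera coordinates, as OpenCV has them; the wrist camera has in their place "T_tool_cam" (4x4, takes a point from camera to tool coordinates, whose origin is the TCP and whose axes are the flange's). Camera axes: x right, y down, z forward; pixel columns grow to the right and rows downward; lengths in mm; the calibration is good to about 2 mm. The wrist camera is an equidistant fisheye: a pixel r from the principal point sees the ray r / f radians off the axis. A picture is of the moment at which its call begins: read the wrist's pose just before it. camera_params takes no time and is no camera call.
- close_job(): hands the job in, once; it reports no verdict.
The state is a dict: "t": time; "qpos": joint angles; "qvel": joint speeds; "joint_torque": joint torques, N m; "ee_pos": TCP position; "orientation": TCP orientation; "ft_force": force on the tool from outside, world axes, zero at the start; "moment": the same for the moment, N m; "width": finger opening in mm.
Only numpy, scipy, OpenCV 4.12 (cv2) and the standard library are available. Lean on these libraries where they do the work, as an engineer would, in place of code of your own. Each camera call takes 0.05 s, during which the arm holds its last target.

## Working session

There is one attempt and no reset: what is moved stays moved. The work goes in short steps, Python scripts to look and compute and a tool call to move; the robot and the scene stay as the last step left them, time stands still between calls to the robot, and variables do not carry over. Pictures are saved under pics/ and viewed, and the job is handed in when it is done.

Besides the shell and the picture viewer there is one more tool, called after "Request:" as name(argument=value, ...) on one line, values as JSON. carry_out: Moves the arm, as the interface text tells. Its arguments: {"type":"object","properties":{"rows":{"type":"array","items":{"type":"array"}}},"required":["rows"]}

```bash
ls; mkdir -p pics; python3 - <<'E'
from workcell import readout, imaging
import cv2
o=readout.get_obs()
print({k:o[k] for k in('t','ee_pos','orientation','width','qpos')})
for n in('scene','top'):
    cv2.imwrite(f'pics/{n}0.png',imaging.get_image(n)[:,:,::-1]); print(n,imaging.camera_params(n))
print(imaging.camera_params('wrist'))
E
```

```text
pics
{'t': 0.0, 'ee_pos': array([ 274.35646709, -560.94741947,  221.90908022]), 'orientation': array([-3.05929003e+00, -7.07854016e-01,  4.25433235e-04]), 'width': 88.11165653045137, 'qpos': array([-1.13498922e+00,  4.23825589e-01,  1.63069543e+00,  4.62373325e-05,
        1.08857482e+00, -1.89688841e-02])}
scene {'fx': 383.99058678906687, 'fy': 383.99058678906687, 'cx': 258.9554726004444, 'cy': 188.45219829273682, 'rvec': array([ 1.93829346, -0.71448585,  0.45890095]), 'tvec': array([-409.45507022,  189.50382448,  850.34143897])}
top {'fx': 427.93176544720825, 'fy': 427.93176544720825, 'cx': 248.29373389043073, 'cy': 194.46706706857768, 'rvec': array([ 1.96998499, -2.23919359,  0.24545239]), 'tvec': array([  49.60869493,  533.28956267, 1134.88046739])}
{'fx': 297.3186396354542, 'fy': 297.3186396354542, 'cx': 255.06178592361198, 'cy': 187.94954915514433, 'T_tool_cam': array([[ 9.02158102e-04, -9.56165265e-01, -2.92826180e-01,
         8.00437467e+01],
       [ 9.99999563e-01,  7.91382511e-04,  4.96763097e-04,
        -2.42306233e-01],
       [-2.43250101e-04, -2.92826500e-01,  9.56165562e-01,
        -1.61655716e+02],
       [ 0.00000000e+00,  0.00000000e+00,  0.00000000e+00,
         1.00000000e+00]])}
```

View pics/scene0.png

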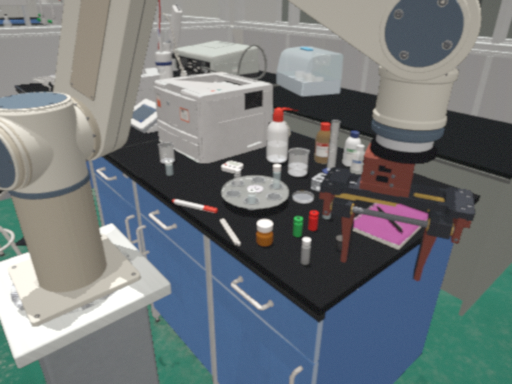

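View pics/top0.png

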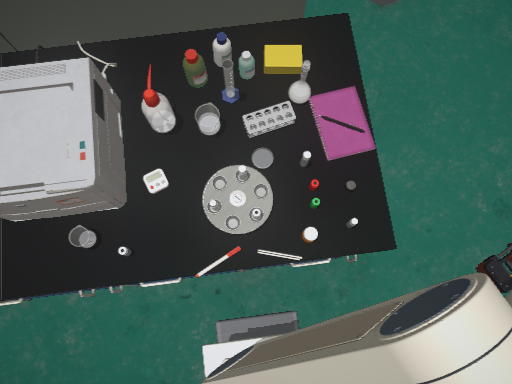

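```bash
python3 - <<'E'
import cv2,numpy as np
t=cv2.imread('pics/top0.png');s=cv2.imread('pics/scene0.png')
a=cv2.resize(t[150:250,190:290],(400,400),interpolation=cv2.INTER_CUBIC)
b=cv2.resize(t[140:240,290:390],(400,400),interpolation=cv2.INTER_CUBIC)
cv2.imwrite('pics/c1.png',np.hstack([a,b]))
c=cv2.resize(t[210:270,60:160],(800,480)[0:2],interpolation=cv2.INTER_CUBIC)
cv2.imwrite('pics/c2.png',c)
cv2.imwrite('pics/c3.png',cv2.resize(s[130:275,150:350],(800,580),interpolation=cv2.INTER_CUBIC))
E
```

```text
(no output)
```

View pics/c1.png

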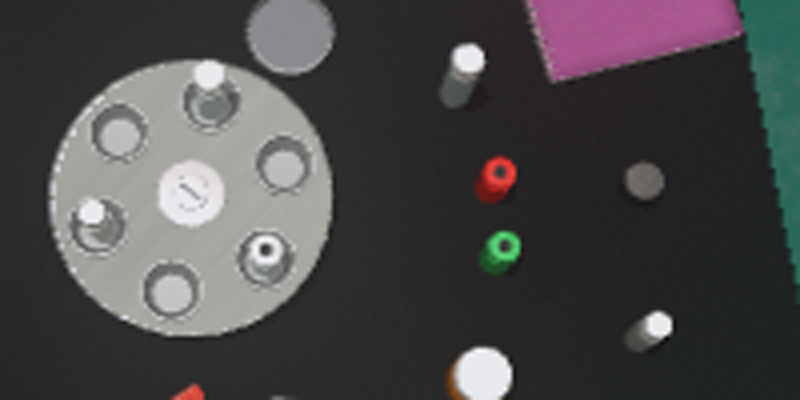

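View pics/c2.png

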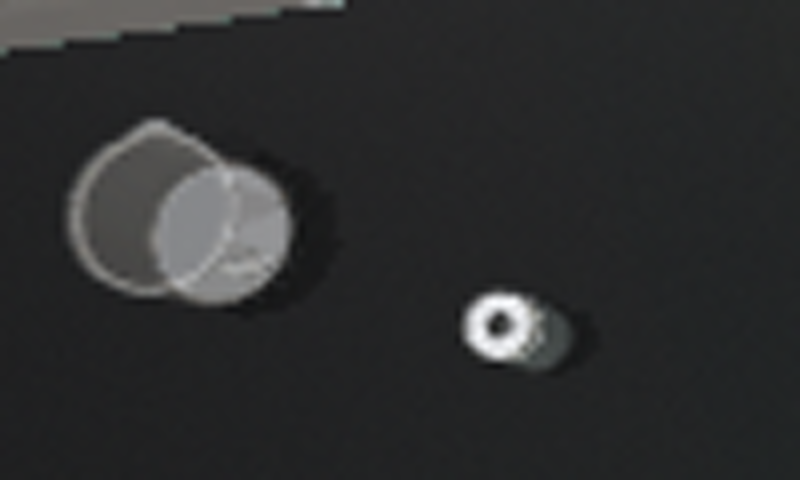

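View pics/c3.png

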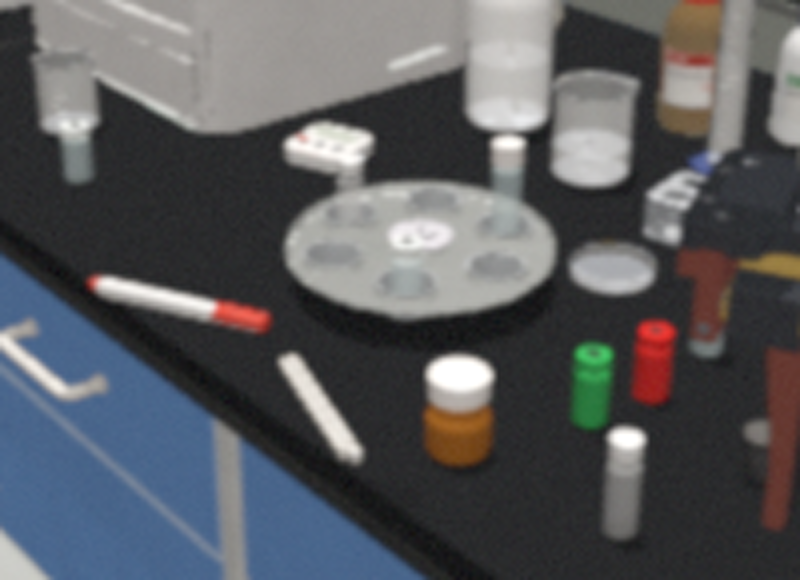

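```bash
cat > h.py <<'E'
import numpy as np, cv2
from workcell import imaging, readout
from scipy.spatial.transform import Rotation as R
def ray(n,u,v):
    p=imaging.camera_params(n); Rm=R.from_rotvec(p['rvec']).as_matrix()
    return -Rm.T@p['tvec'], Rm.T@np.array([(u-p['cx'])/p['fx'],(v-p['cy'])/p['fy'],1])
def onz(n,u,v,z):
    c,d=ray(n,u,v); return (c+d*(z-c[2])/d[2])[:2]
def wray(u,v,o):
    p=imaging.camera_params('wrist'); T=p['T_tool_cam']
    x,y=u-p['cx'],v-p['cy']; r=np.hypot(x,y); th=r/p['fx']
    d=np.array([np.sin(th)*x/r,np.sin(th)*y/r,np.cos(th)])
    Q=R.from_rotvec(o['orientation']).as_matrix()
    return o['ee_pos']+Q@T[:3,3], Q@T[:3,:3]@d
def wonz(u,v,z,o):
    c,d=wray(u,v,o); return (c+d*(z-c[2])/d[2])[:2]
def wproj(P,o):
    p=imaging.camera_params('wrist'); T=p['T_tool_cam']
    Q=R.from_rotvec(o['orientation']).as_matrix()
    q=T[:3,:3].T@(Q.T@(np.array(P,float)-o['ee_pos'])-T[:3,3])
    th=np.arctan2(np.hypot(q[0],q[1]),q[2]); f=np.hypot(q[0],q[1])
    return p['cx']+p['fx']*th*q[0]/f, p['cy']+p['fx']*th*q[1]/f
def proj(n,P):
    p=imaging.camera_params(n); Q,_=cv2.projectPoints(np.array([P],float),p['rvec'],p['tvec'],np.array([[p['fx'],0,p['cx']],[0,p['fy'],p['cy']],[0,0,1]]),None); return Q.ravel()
E
python3 - <<'E'
from h import *
t=cv2.imread('pics/top0.png')
hsv=cv2.cvtColor(t,cv2.COLOR_BGR2HSV)
for nm,(x,y),h in (('A',(306,155),86),('B',(354,221),86),('C',(123,251),50),('rT',(242,169),104),('rM',(213,202),83),('rS',(257,212),68)):
    w=7; g=t[y-w:y+w+1,x-w:x+w+1].min(2).astype(int); 
    m=(g>175).astype(np.uint8)
    M=cv2.moments(m,True); u,v=x-w+M['m10']/M['m00'],y-w+M['m01']/M['m00']
    print(nm,u,v,M['m00'],[np.round(onz('top',u,v,z),1) for z in(50,65,86,h)])
# bases by eye
print('A base',onz('top',304.3,163.5,0),'B base',onz('top',349.3,224.5,0),'C base',onz('top',127,253.5,0))
# nut & empty wells
E=lambda X,Y:(190+X/4-.4,150+Y/4-.4)
print('nut',onz('top',*E(191,193),44))
for w in((118,130),(283,163),(172,290)): print('well',onz('top',*E(*w),36))
for w in((208,102),(98,224),(265,257)): print('occ',onz('top',*E(*w),36))
print('cams',ray('top',0,0)[0],ray('scene',0,0)[0])
E
```

```text
A 306.9512195121951 154.26829268292684 41.0 [array([ 633.3, -201.1]), array([ 628.7, -198.4]), array([ 622.3, -194.7]), array([ 622.3, -194.7])]
B 354.3666666666667 220.63333333333333 30.0 [array([ 426. , -301.2]), array([ 424.1, -297.2]), array([ 421.4, -291.7]), array([ 421.4, -291.7])]
C 122.0 250.30769230769232 39.0 [array([426.2, 343.6]), array([424.3, 339.4]), array([421.5, 333.4]), array([426.2, 343.6])]
rT 241.8235294117647 168.45098039215685 51.0 [array([615.2, -10.3]), array([610.8, -10.1]), array([604.8,  -9.7]), array([599.5,  -9.4])]
rM 212.41304347826087 202.84782608695653 46.0 [array([526.4,  83.8]), array([523.1,  82.9]), array([518.6,  81.6]), array([519.3,  81.7])]
rS 256.3454545454546 211.92727272727274 55.0 [array([485. , -34.9]), array([482.3, -34.3]), array([478.6, -33.5]), array([481.8, -34.2])]
A base [ 621.08865613 -197.78080043] B base [ 423.23195099 -297.95588273] C base [421.7932278  344.26898415]
nut [532.96206125  12.76807282]
well [587.25754237  59.06668911]
well [548.06243722 -54.95991648]
well [467.28899638  34.46350591]
occ [599.62326414  -7.47122545]
occ [520.84052972  80.8068815 ]
occ [482.25400193 -33.32686971]
cams [ 274.2582659    10.271106   1224.53638717] [-138.78474434 -774.07637273  555.14888162]
```

Candidates, in top-view pixels:
- **(307,154):** white cap. Its cap and base rays agree at 86 mm, so this is the tall spare.
- **(354,221):** white cap. The rays agree at 65 mm, so this is the medium spare.
- **(122,250):** aluminium cap with a septum, so this is the short spare.
- **Not wanted:** red (315,184) and green (316,202) decoys, amber jar (310,234), dark puck (351,185).

In the rotor, tall is at (242,168), medium at (212,203) and short at (256,212). I'll go to the medium spare first and check it close up with the wrist camera.

Request:
carry_out(rows=[[[0.025, -0.017, 0.004], [0, 0, 0], 0], [[0.025, -0.017, 0.004], [0, 0, 0], 0], [[0.025, -0.017, 0.004], [0, 0, 0], 0], [[0.025, -0.017, 0.004], [0, 0, 0], 0], [[0.025, -0.017, 0.004], [0, 0, 0], 0], [[0.025, -0.017, 0.004], [0, 0, 0], 0], [[0.025, -0.017, 0.004], [0, 0, 0], 0], [[0.025, -0.017, 0.004], [0, 0, 0], 0], [[0.025, -0.017, 0.004], [0, 0, 0], 0], [[0.025, -0.017, 0.004], [0, 0, 0], 0], [[0, 0, 0], [0, 0, 0], 0], [[0, 0, 0], [0, 0, 0], 0]])

```text
t: 1.1
ee_pos: [424.7, -297.7, 182.3]
orientation: [-3.059, -0.713, 0.001]
ft_force: [-1.1, 0.5, -1.1]
width: 87.6
```

```bash
cat >> h.py <<'E'
def snap(name):
    o=readout.get_obs(); im=imaging.get_image('wrist')[:,:,::-1].copy(); cv2.imwrite(f'pics/{name}.png',im)
    np.save(f'pics/{name}.npy',np.r_[o['ee_pos'],o['orientation']]); return im,o
def pose():
    o=readout.get_obs(); Q=R.from_rotvec(o['orientation']).as_matrix()
    print('t%.2f'%o['t'],'pos',o['ee_pos'].round(1),'yawY%.1f'%np.degrees(np.arctan2(Q[1,1],Q[0,1])),'tilt%.2f'%np.degrees(np.arccos(-Q[2,2])),'w%.1f'%o['width'],'f',o['ft_force'].round(1),'q',o['qpos'].round(2))
    return o,Q
def go(x,y,z):
    o,Q=pose(); print('tool shift mm',(Q.T@(np.array([x,y,z])-o['ee_pos'])).round(1))
E
python3 - <<'E'
from h import *
pose(); im,o=snap('w1')
print(wproj((424,-298,65),o),wproj((424,-298,0),o))
E
```

```text
t1.10 pos [ 424.7 -297.7  182.3] yawY-63.8 tilt0.06 w87.6 f [-1.1  0.5 -1.1] q [-0.63  0.32  1.9  -0.    0.92  0.48]
(np.float64(255.220073169417), np.float64(183.40413229389588)) (np.float64(255.222319902205), np.float64(168.1513926739331))
```

View pics/w1.png

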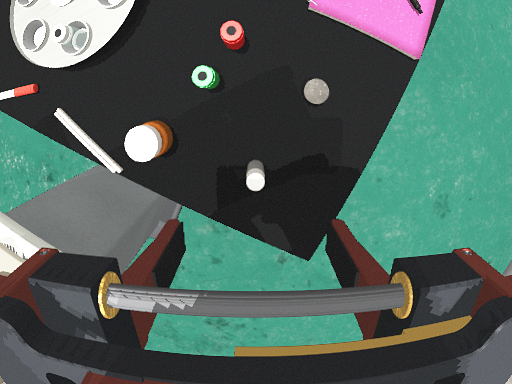

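The wrist view shows one white-capped vial at (256,182), within a pixel or two of where I predicted it. The space for the fingers around it is clear. I'll refine its position.

```bash
python3 - <<'E'
from h import *
im=cv2.imread('pics/w1.png'); a=np.load('pics/w1.npy'); o=dict(ee_pos=a[:3],orientation=a[3:])
print(im[155:195,256].min(1))
g=im[150:200,235:280].min(2); m=(g>200).astype(np.uint8); ys,xs=np.nonzero(m); print('cap bbox',xs.min()+235,xs.max()+235,ys.min()+150,ys.max()+150)
m2=(g>90).astype(np.uint8); ys,xs=np.nonzero(m2); print('all',xs.min()+235,xs.max()+235,ys.min()+150,ys.max()+150)
cv2.imwrite('pics/w1c.png',cv2.resize(im[140:210,220:290],(560,560),interpolation=cv2.INTER_CUBIC))
E
```

```text
[ 35  35  37  36  49  85 110 103 107 112 110 114 113 163 195 185 184 194
 255 255 255 255 255 255 243 243 242 243 241 242 242 242 240 240 246 199
  63  17  27  29]
cap bbox 247 264 170 190
all 246 264 160 190
```

View pics/w1c.png

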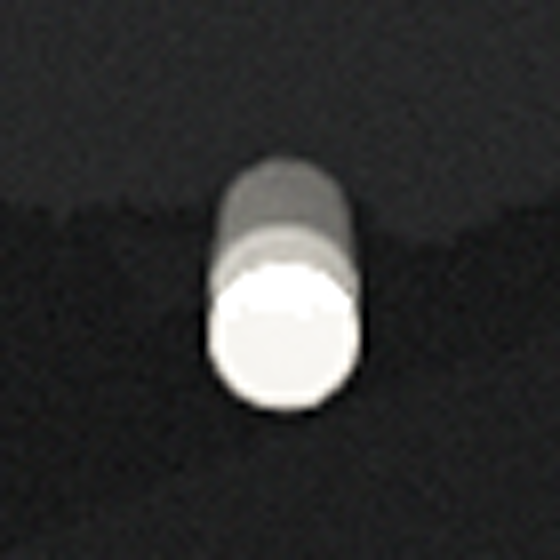

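```bash
python3 - <<'E'
from h import *
a=np.load('pics/w1.npy'); o=dict(ee_pos=a[:3],orientation=a[3:])
print(wonz(255.4,181.3,65,o))
x,y=wonz(255.4,181.3,65,o)
go(x,y,26)
E
```

```text
[ 425.99255518 -297.2111449 ]
t1.15 pos [ 424.5 -298.7  182.5] yawY-63.9 tilt0.03 w87.7 f [ 0.6 -0.2  0.3] q [-0.64  0.32  1.89 -0.    0.92  0.48]
tool shift mm [  2.1  -0.7 156.5]
```

Request:
carry_out(rows=[[[0.002, 0, 0.02], [0, 0, 0], 0], [[0, 0, 0.02], [0, 0, 0], 0], [[0, 0, 0.02], [0, 0, 0], 0], [[0, 0, 0.02], [0, 0, 0], 0], [[0, 0, 0.02], [0, 0, 0], 0], [[0, 0, 0.016], [0, 0, 0], 0], [[0, 0, 0.015], [0, 0, 0], 0], [[0, 0, 0.015], [0, 0, 0], 0], [[0, 0, 0.01], [0, 0, 0], 0], [[0, 0, 0], [0, 0, 0], 0], [[0, 0, 0], [0, 0, 0], 0.4], [[0, 0, 0], [0, 0, 0], 0.55]])

```text
t: 2.15
ee_pos: [426.5, -298.7, 27.3]
orientation: [3.06, 0.707, 0.001]
ft_force: [-0.2, -0.7, -0.2]
width: 77.9
```

Request:
carry_out(rows=[[[0, 0, 0], [0, 0, 0], 0.65], [[0, 0, 0], [0, 0, 0], 0.72], [[0, 0, 0], [0, 0, 0], 0.76], [[0, 0, 0], [0, 0, 0], 0.8], [[0, 0, 0], [0, 0, 0], 0.85], [[0, 0, 0], [0, 0, 0], 1], [[0, 0, 0], [0, 0, 0], 1], [[0, 0, 0], [0, 0, 0], 1]])

```text
t: 2.82
ee_pos: [426.3, -298.0, 26.7]
orientation: [-3.061, -0.708, 0.0]
ft_force: [-0.2, 0.5, 0.1]
width: 24.7
```

```bash
python3 - <<'E'
from h import *
pose(); snap('w2')
E
```

```text
t2.82 pos [ 426.3 -298.    26.7] yawY-63.9 tilt0.01 w24.7 f [-0.2  0.5  0.1] q [-0.63  0.59  1.96 -0.    0.6   0.48]
```

View pics/w2.png

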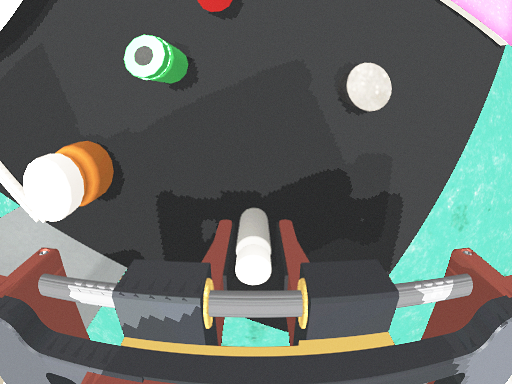

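Request:
carry_out(rows=[[[0, 0, 0], [0, 0, 0], 1], [[0, 0, 0], [0, 0, 0], 1], [[0, 0, 0], [0, 0, 0], 1], [[0, 0, -0.005], [0, 0, 0], 1], [[0, 0, -0.01], [0, 0, 0], 1], [[0, 0, -0.02], [0, 0, 0], 1], [[0, 0, -0.02], [0, 0, 0], 1], [[0, 0, -0.025], [0, 0, 0], 1], [[0, 0, -0.025], [0, 0, 0], 1], [[0, 0, -0.025], [0, 0, 0], 1], [[0, 0, 0], [0, 0, 0], 1], [[0, 0, 0], [0, 0, 0], 1]])

```text
t: 3.87
ee_pos: [427.1, -298.6, 158.7]
orientation: [3.058, 0.708, 0.004]
ft_force: [0.1, 0.4, -0.4]
width: 18.9
```

```bash
python3 - <<'E'
from h import *
go(548,-55.6,157); snap('w3')
E
```

```text
t3.87 pos [ 427.1 -298.6  158.7] yawY-63.9 tilt0.23 w18.9 f [ 0.1  0.4 -0.4] q [-0.63  0.36  1.91 -0.    0.87  0.48]
tool shift mm [ 215.4 -165.2    1.5]
```

View pics/w3.png

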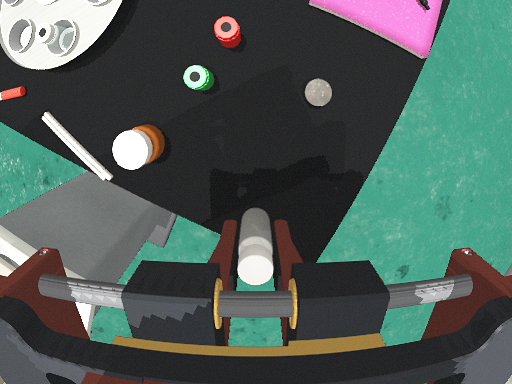

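Request:
carry_out(rows=[[[0.015, -0.012, 0], [0, 0, 0], 1], [[0.02, -0.015, 0], [0, 0, 0], 1], [[0.025, -0.019, 0], [0, 0, 0], 1], [[0.025, -0.019, 0], [0, 0, 0], 1], [[0.025, -0.019, 0], [0, 0, 0], 1], [[0.025, -0.019, 0], [0, 0, 0], 1], [[0.025, -0.019, 0], [0, 0, 0], 1], [[0.025, -0.019, 0], [0, 0, 0], 1], [[0.02, -0.016, 0], [0, 0, 0], 1], [[0.01, -0.008, 0], [0, 0, 0], 1], [[0, 0, 0], [0, 0, 0.125], 1], [[0, 0, 0], [0, 0, 0.125], 1]])

```text
t: 4.92
ee_pos: [546.2, -54.6, 155.3]
orientation: [-3.125, -0.315, 0.004]
ft_force: [-0.2, 0.9, -0.1]
width: 18.9
```

Request:
carry_out(rows=[[[0, 0, 0], [0, 0, 0], 1], [[0, 0, 0], [0, 0, 0], 1]])

```text
t: 5.08
ee_pos: [546.1, -55.7, 155.8]
orientation: [-3.124, -0.327, 0.003]
ft_force: [-0.1, -0.2, 0.3]
width: 18.8
```

```bash
python3 - <<'E'
from h import *
go(548,-55.6,157); im,o=snap('w4')
for nm,P in dict(w_short=(586.4,59.4,36),w_med=(548,-55.6,36),w_tall=(467.6,35.2,36),nut=(534,13,44)).items(): print(nm,np.round(wproj(P,o),1))
E
```

```text
t5.08 pos [546.1 -55.7 155.8] yawY-78.1 tilt0.11 w18.8 f [-0.1 -0.2  0.3] q [-0.12  0.4   1.85 -0.    0.89  1.24]
tool shift mm [ 1.9  0.3 -1.2]
w_short [148.8 120. ]
w_med [255.4 179.9]
w_tall [158.4 233.2]
nut [183.6 181.7]
```

View pics/w4.png

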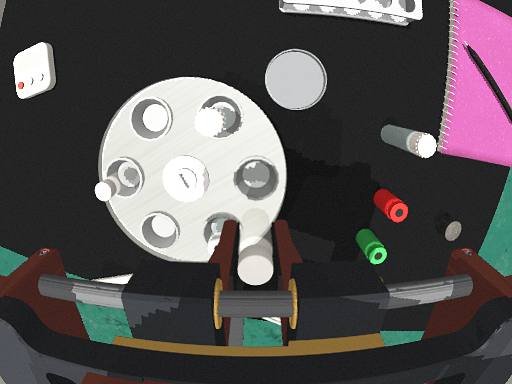

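```bash
python3 - <<'E'
import cv2
im=cv2.imread('pics/w4.png')
cv2.imwrite('pics/w4c.png',cv2.resize(im[70:270,90:300],(798,760),interpolation=cv2.INTER_CUBIC)[:600])
E
```

```text
(no output)
```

View pics/w4c.png

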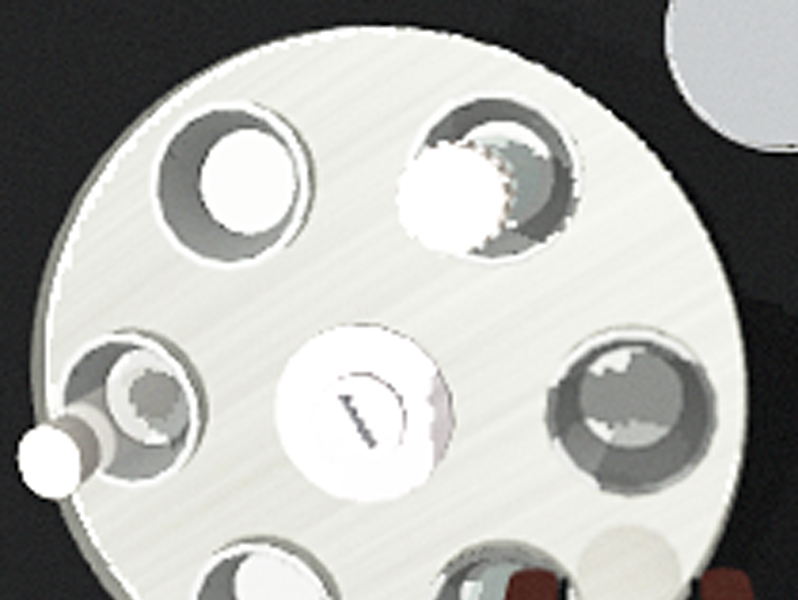

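```bash
python3 - <<'E'
from h import *
a=np.load('pics/w4.npy'); o=dict(ee_pos=a[:3],orientation=a[3:])
P=[wonz(u,v,36,o) for u,v in((150.9,118),(256,177.3),(124.9,176.2),(220.2,116.6))]
ang=np.array([0,-120,60,-60])
print(np.round(P,1))
# fit centre+phase
from scipy.optimize import least_squares
Pm=np.array(P)
f=lambda p:(np.c_[p[0]+70*np.cos(np.radians(p[2]+ang)),p[1]+70*np.sin(np.radians(p[2]+ang))]-Pm).ravel()
r=least_squares(f,[534,13,41.5]);print(r.x,np.round(r.fun,1))
for A in(0,-120,120):print((r.x[:2]+70*np.array([np.cos(np.radians(r.x[2]+A)),np.sin(np.radians(r.x[2]+A))])).round(1))
print('held cap top: z=',wonz(255.5,266,156+39,o))
c=wonz(425,145,86,o); print('tall spare',c)
E
```

```text
[[588.7  57.5]
 [550.7 -55.6]
 [524.2  78.8]
 [601.9 -10.2]]
[536.634571    11.68704367  41.28346172] [ 0.5  0.4 -0.4 -1.4 -1.2  1.6  1.1 -0.6]
[589.2  57.9]
[550.3 -57. ]
[470.3  34.1]
held cap top: z= [549.43597799 -55.10704128]
tall spare [ 624.5785753 -191.7177363]
```

Request:
carry_out(rows=[[[0.002, 0, 0.005], [0, 0, 0], 1], [[0, 0, 0.015], [0, 0, 0], 1], [[0, 0, 0.02], [0, 0, 0], 1], [[0, 0, 0.02], [0, 0, 0], 1], [[0, 0, 0.015], [0, 0, 0], 1], [[0, 0, 0.012], [0, 0, 0], 1], [[0, 0, 0.01], [0, 0, 0], 1], [[0, 0, 0.005], [0, 0, 0], 1], [[0, 0, 0.004], [0, 0, 0], 1], [[0, 0, 0.003], [0, 0, 0], 1], [[0, 0, 0], [0, 0, 0], 1], [[0, 0, 0], [0, 0, 0], 1]])

```text
t: 6.13
ee_pos: [549.2, -55.0, 48.1]
orientation: [3.125, 0.321, 0.001]
ft_force: [0.2, 0.1, -0.6]
width: 19.3
```

```bash
python3 - <<'E'
from h import *
pose(); snap('w5')
E
```

```text
t6.13 pos [549.2 -55.   48.1] yawY-78.3 tilt0.04 w19.3 f [ 0.2  0.1 -0.6] q [-0.12  0.58  1.89  0.    0.68  1.24]
```

View pics/w5.png

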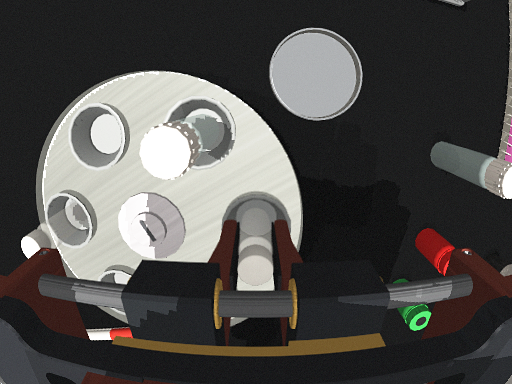

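Request:
carry_out(rows=[[[0, 0, 0.002], [0, 0, 0], 1], [[0, 0, 0.001], [0, 0, 0], 1], [[0, 0, 0], [0, 0, 0], 1], [[0, 0, 0], [0, 0, 0], 0.72], [[0, 0, 0], [0, 0, 0], 0.65], [[0, 0, 0], [0, 0, 0], 0.6], [[0, 0, 0], [0, 0, 0], 0.55], [[0, 0, 0], [0, 0, 0], 0.5], [[0, 0, 0], [0, 0, 0], 0.5], [[0, 0, 0], [0, 0, 0], 0.5]])

```text
t: 7.02
ee_pos: [548.9, -54.9, 44.7]
orientation: [-3.125, -0.321, -0.0]
ft_force: [-0.5, -0.8, 0.2]
width: 43.9
```

Request:
carry_out(rows=[[[0, 0, -0.005], [0, 0, 0], 0.5], [[0, 0, -0.01], [0, 0, 0], 0.5], [[0, 0, -0.02], [0, 0, 0], 0.5], [[0, 0, -0.025], [0, 0, 0], 0.5], [[0, 0, -0.025], [0, 0, 0], 0.3], [[0, 0, -0.025], [0, 0, 0], 0], [[0, 0, -0.01], [0, 0, 0], 0], [[0, 0, 0], [0, 0, 0], 0], [[0, 0, 0], [0, 0, 0], 0]])

```text
t: 7.77
ee_pos: [548.9, -54.9, 164.9]
orientation: [3.125, 0.321, 0.002]
ft_force: [0.8, -0.1, 0.4]
width: 73.5
```

```bash
python3 - <<'E'
from h import *
go(622.3,-196,175); im,o=snap('w6')
E
```

```text
t7.77 pos [548.9 -54.9 164.9] yawY-78.3 tilt0.06 w73.5 f [ 0.8 -0.1  0.4] q [-0.12  0.39  1.84 -0.    0.91  1.24]
tool shift mm [ 43.2 153.  -10. ]
```

View pics/w6.png

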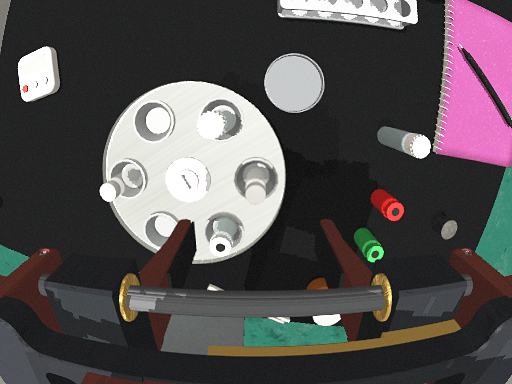

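The medium vial stands in its well at (255,180), and the others haven't moved. Next is the tall spare, with its ribbed cap at (418,146).

Request:
carry_out(rows=[[[0.003, 0.01, -0.002], [0, 0, 0], 0], [[0.005, 0.018, -0.004], [0, 0, 0], 0], [[0.005, 0.018, -0.004], [0, 0, 0], 0], [[0.005, 0.018, 0], [0, 0, 0], 0], [[0.005, 0.018, 0], [0, 0, 0], 0], [[0.005, 0.018, 0], [0, 0, 0], 0], [[0.005, 0.018, 0], [0, 0, 0], 0], [[0.005, 0.018, 0], [0, 0, 0], 0], [[0.005, 0.017, 0], [0, 0, 0], 0], [[0, 0, 0], [0, 0, 0], 0], [[0, 0, 0], [0, 0, 0], 0]])

```text
t: 8.73
ee_pos: [621.5, -196.9, 172.9]
orientation: [-3.124, -0.319, 0.004]
ft_force: [-0.4, 0.5, 0.9]
width: 87.8
```

```bash
python3 - <<'E'
from h import *
pose(); im,o=snap('w7'); print(wproj((622.3,-196,86),o))
cv2.imwrite('pics/w7c.png',cv2.resize(im[120:240,190:310],(600,600),interpolation=cv2.INTER_CUBIC))
E
```

```text
t8.73 pos [ 621.5 -196.9  172.9] yawY-78.4 tilt0.15 w87.8 f [-0.4  0.5  0.9] q [-0.33  0.52  1.6   0.    1.03  1.04]
(np.float64(254.38116710236292), np.float64(190.98916109884692))
```

View pics/w7.png

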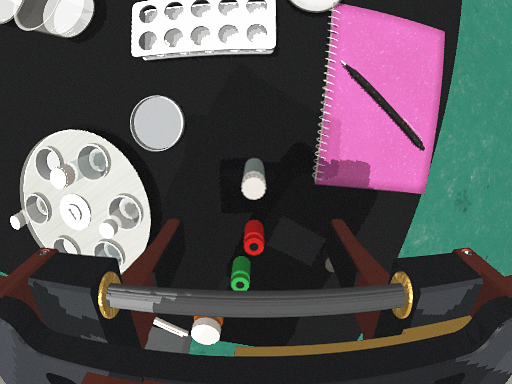

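View pics/w7c.png

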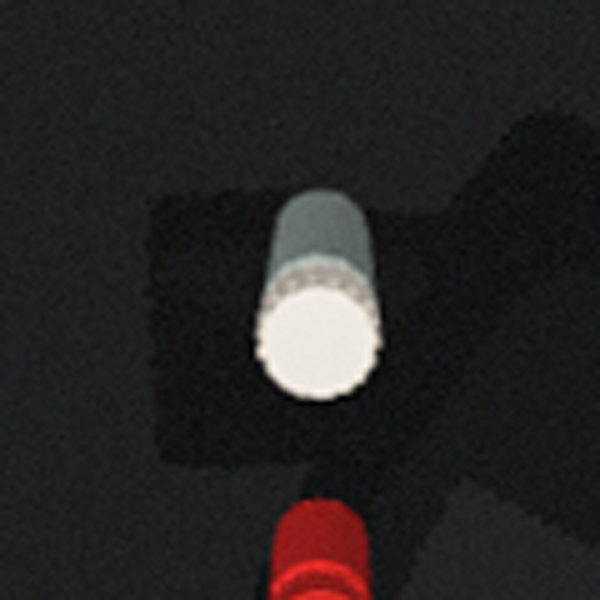

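```bash
python3 - <<'E'
from h import *
a=np.load('pics/w7.npy'); o=dict(ee_pos=a[:3],orientation=a[3:])
x,y=wonz(253.4,188.1,86,o);print(x,y);go(x,y,36)
E
```

```text
624.7234155749447 -194.62391815182153
t8.78 pos [ 621.2 -196.1  173.1] yawY-78.3 tilt0.16 w88.1 f [-0.9  0.3  0.7] q [-0.32  0.52  1.6   0.    1.03  1.04]
tool shift mm [  4.   -0.5 137.1]
```

Request:
carry_out(rows=[[[0.002, 0, 0.015], [0, 0, 0], 0], [[0, 0, 0.02], [0, 0, 0], 0], [[0, 0, 0.02], [0, 0, 0], 0], [[0, 0, 0.02], [0, 0, 0], 0], [[0, 0, 0.02], [0, 0, 0], 0], [[0, 0, 0.017], [0, 0, 0], 0], [[0, 0, 0.015], [0, 0, 0], 0], [[0, 0, 0.01], [0, 0, 0], 0], [[0, 0, 0], [0, 0, 0], 0.3], [[0, 0, 0], [0, 0, 0], 0.5], [[0, 0, 0], [0, 0, 0], 0.6], [[0, 0, 0], [0, 0, 0], 0.65]])

```text
t: 9.78
ee_pos: [624.9, -195.8, 38.9]
orientation: [3.124, 0.321, 0.003]
ft_force: [0.3, -1.2, 0.1]
width: 65.0
```

Request:
carry_out(rows=[[[0, 0, 0], [0, 0, 0], 0.7], [[0, 0, 0], [0, 0, 0], 0.73], [[0, 0, 0], [0, 0, 0], 0.76], [[0, 0, 0], [0, 0, 0], 0.8], [[0, 0, 0], [0, 0, 0], 0.85], [[0, 0, 0], [0, 0, 0], 1], [[0, 0, 0], [0, 0, 0], 1], [[0, 0, 0], [0, 0, 0], 1], [[0, 0, 0], [0, 0, 0], 1], [[0, 0, 0], [0, 0, 0], 1]])

```text
t: 10.62
ee_pos: [624.0, -195.6, 37.7]
orientation: [-3.125, -0.321, 0.0]
ft_force: [-0.6, 0.7, 1.7]
width: 21.3
```

```bash
python3 - <<'E'
from h import *
pose(); im,o=snap('w8')
E
```

```text
t10.62 pos [ 624.  -195.6   37.7] yawY-78.3 tilt0.00 w21.3 f [-0.6  0.7  1.7] q [-0.32  0.7   1.65 -0.    0.79  1.04]
```

View pics/w8.png

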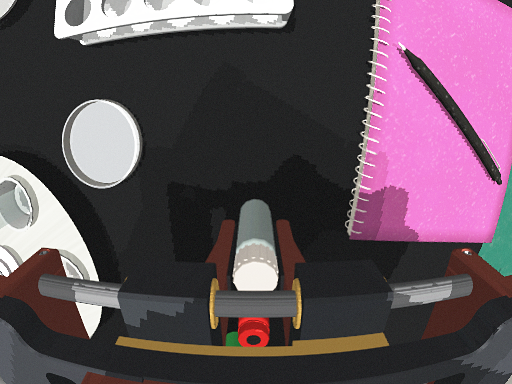

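Request:
carry_out(rows=[[[0, 0, -0.005], [0, 0, 0], 1], [[0, 0, -0.012], [0, 0, 0], 1], [[0, 0, -0.02], [0, 0, 0], 1], [[0, 0, -0.025], [0, 0, 0], 1], [[0, 0, -0.025], [0, 0, 0], 1], [[0, 0, -0.025], [0, 0, 0], 1], [[0, 0, -0.018], [0, 0, 0], 1], [[0, 0, -0.005], [0, 0, 0], 1], [[0, 0, 0], [0, 0, 0], 1], [[0, 0, 0], [0, 0, 0], 1]])

```text
t: 11.5
ee_pos: [623.8, -195.5, 172.5]
orientation: [-3.125, -0.321, 0.0]
ft_force: [-0.2, -0.2, -0.3]
width: 21.0
```

```bash
python3 - <<'E'
from h import *
go(469,34.6,172)
E
```

```text
t11.50 pos [ 623.8 -195.5  172.5] yawY-78.3 tilt0.01 w21.0 f [-0.2 -0.2 -0.3] q [-0.32  0.52  1.6   0.    1.02  1.04]
tool shift mm [-104.7 -256.8    0.6]
```

Request:
carry_out(rows=[[[-0.005, -0.012, 0], [0, 0, 0], 1], [[-0.01, -0.025, 0], [0, 0, 0], 1], [[-0.01, -0.025, 0], [0, 0, 0], 1], [[-0.01, -0.025, 0], [0, 0, 0], 1], [[-0.01, -0.025, 0], [0, 0, 0], 1], [[-0.01, -0.025, 0], [0, 0, 0], 1], [[-0.01, -0.025, 0], [0, 0, 0], 1], [[-0.01, -0.025, 0], [0, 0, 0], 1], [[-0.01, -0.025, 0], [0, 0, 0], 1], [[-0.01, -0.025, 0], [0, 0, 0], 1], [[-0.006, -0.012, 0], [0, 0, 0], 1], [[-0.004, -0.008, 0], [0, 0, 0], 1]])

```text
t: 12.5
ee_pos: [466.7, 35.9, 171.7]
orientation: [-3.125, -0.324, 0.004]
ft_force: [-0.8, -0.1, -1.3]
width: 21.2
```

Request:
carry_out(rows=[[[0, 0, 0], [0, 0, -0.06], 1], [[0, 0, 0], [0, 0, -0.12], 1], [[0, 0, 0], [0, 0, -0.12], 1], [[0, 0, 0], [0, 0, -0.12], 1], [[0, 0, 0], [0, 0, -0.12], 1], [[0, 0, 0], [0, 0, -0.12], 1], [[0, 0, 0], [0, 0, -0.12], 1], [[0, 0, 0], [0, 0, -0.12], 1], [[0, 0, 0], [0, 0, -0.1], 1], [[0, 0, 0], [0, 0, -0.04], 1], [[0, 0, 0], [0, 0, 0], 1], [[0, 0, 0], [0, 0, 0], 1]])

```text
t: 13.5
ee_pos: [469.0, 34.4, 172.3]
orientation: [-2.554, -1.829, 0.001]
ft_force: [-0.4, 0.1, -0.1]
width: 21.4
```

```bash
python3 - <<'E'
from h import *
go(469,34.6,55.5); im,o=snap('w9')
print(wproj((469,34.6,36),o))
E
```

```text
t13.50 pos [469.   34.4 172.3] yawY-18.8 tilt0.03 w21.4 f [-0.4  0.1 -0.1] q [ 0.05  0.27  2.   -0.    0.87  0.38]
tool shift mm [  0.2  -0.  116.8]
(np.float64(255.52935484711927), np.float64(177.6853751302237))
```

View pics/w9.png

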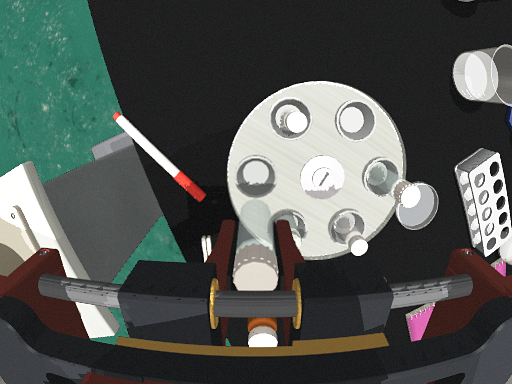

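Request:
carry_out(rows=[[[0.001, 0, 0.01], [0, 0, 0], 1], [[0, 0, 0.015], [0, 0, 0], 1], [[0, 0, 0.02], [0, 0, 0], 1], [[0, 0, 0.02], [0, 0, 0], 1], [[0, 0, 0.015], [0, 0, 0], 1], [[0, 0, 0.012], [0, 0, 0], 1], [[0, 0, 0.01], [0, 0, 0], 1], [[0, 0, 0.006], [0, 0, 0], 1], [[0, 0, 0.004], [0, 0, 0], 1], [[0, 0, 0.002], [0, 0, 0], 1], [[0, 0, 0], [0, 0, 0], 1], [[0, 0, 0], [0, 0, 0], 1]])

```text
t: 14.55
ee_pos: [469.7, 35.6, 59.0]
orientation: [2.552, 1.831, 0.001]
ft_force: [0.4, 0.5, -0.3]
width: 21.0
```

```bash
python3 - <<'E'
from h import *
pose(); snap('w10')
E
```

```text
t14.55 pos [469.7  35.6  59. ] yawY-18.7 tilt0.04 w21.0 f [ 0.4  0.5 -0.3] q [0.05 0.48 2.06 0.   0.6  0.38]
```

View pics/w10.png

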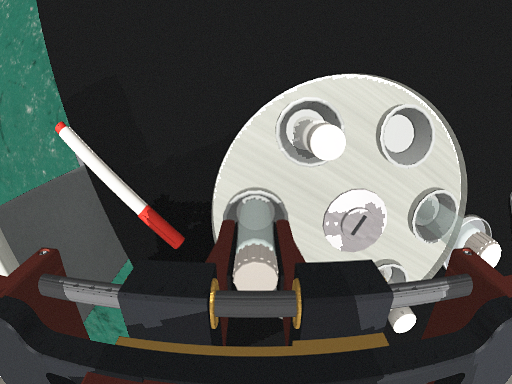

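The vial is centred in the mouth of the well, with about 3 mm still to go. I'll lower and release.

Request:
carry_out(rows=[[[0, 0, 0.002], [0, 0, 0], 1], [[0, 0, 0.001], [0, 0, 0], 1], [[0, 0, 0], [0, 0, 0], 1], [[0, 0, 0], [0, 0, 0], 0.71], [[0, 0, 0], [0, 0, 0], 0.65], [[0, 0, 0], [0, 0, 0], 0.6], [[0, 0, 0], [0, 0, 0], 0.55], [[0, 0, 0], [0, 0, 0], 0.5], [[0, 0, 0], [0, 0, 0], 0.5], [[0, 0, 0], [0, 0, 0], 0.5]])

```text
t: 15.43
ee_pos: [469.3, 35.6, 55.7]
orientation: [2.552, 1.832, 0.0]
ft_force: [0.5, -0.1, 0.4]
width: 43.9
```

Request:
carry_out(rows=[[[0, 0, -0.005], [0, 0, 0], 0.5], [[0, 0, -0.01], [0, 0, 0], 0.5], [[0, 0, -0.02], [0, 0, 0], 0.5], [[0, 0, -0.025], [0, 0, 0], 0.5], [[0, 0, -0.025], [0, 0, 0], 0.3], [[0, 0, -0.025], [0, 0, 0], 0], [[0, 0, -0.01], [0, 0, 0], 0], [[0, 0, 0], [0, 0, 0], 0], [[0, 0, 0], [0, 0, 0], 0]])

```text
t: 16.18
ee_pos: [469.3, 35.6, 175.9]
orientation: [2.552, 1.831, 0.002]
ft_force: [-0.5, -0.0, -0.1]
width: 73.8
```

```bash
python3 - <<'E'
from h import *
go(426.2,343.6,150); im,o=snap('w11')
E
```

```text
t16.18 pos [469.3  35.6 175.9] yawY-18.7 tilt0.07 w73.8 f [-0.5 -0.  -0.1] q [ 0.05  0.27  2.   -0.    0.87  0.38]
tool shift mm [ 277.9 -139.5   25.9]
```

View pics/w11.png

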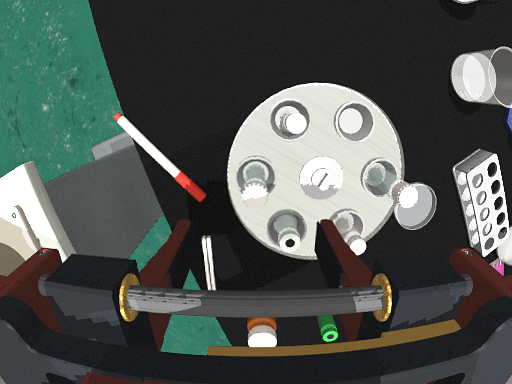

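```bash
python3 - <<'E'
from h import *
for n,p in dict(mach_front=(90,212),mach_corner=(126,205),mach_left=(60,216)).items(): print(n,onz('top',*p,0).round())
print('beaker base',onz('top',87,239,0).round(),'rim',onz('top',79,236,80).round())
E
```

```text
mach_front [556. 443.]
mach_corner [563. 338.]
mach_left [555. 530.]
beaker base [478. 456.] rim [475. 447.]
```

The tall vial stands in its well at (255,180). Now the short spare.

Request:
carry_out(rows=[[[0.012, -0.006, 0], [0, 0, 0], 0], [[0.025, -0.0125, 0], [0, 0, 0], 0], [[0.027, -0.0135, 0], [0, 0, 0], 0], [[0.027, -0.0135, 0], [0, 0, 0], 0], [[0.027, -0.0135, 0], [0, 0, 0], 0], [[0.027, -0.0135, 0], [0, 0, 0], 0], [[0.027, -0.0135, 0], [0, 0, 0], 0], [[0.027, -0.0135, 0], [0, 0, 0], 0], [[0.027, -0.0135, 0], [0, 0, 0], 0], [[0.027, -0.0135, 0], [0, 0, 0], 0], [[0.015, -0.008, 0], [0, 0, 0], 0], [[0.01, -0.005, 0], [0, 0, 0], 0]])

```text
t: 17.23
ee_pos: [424.8, 345.0, 173.6]
orientation: [-2.551, -1.834, 0.005]
ft_force: [0.6, -1.3, 0.7]
width: 88.0
```

Request:
carry_out(rows=[[[0, 0, 0.01], [0, 0, 0], 0], [[0, 0, 0.01], [0, 0, 0], 0], [[0, 0, 0], [0, 0, 0], 0], [[0, 0, 0], [0, 0, 0], 0]])

```text
t: 17.57
ee_pos: [425.5, 341.8, 154.1]
orientation: [2.553, 1.83, -0.005]
ft_force: [0.5, 0.0, 0.4]
width: 88.0
```

```bash
python3 - <<'E'
from h import *
pose(); im,o=snap('w12'); print(wproj((426.2,343.6,50),o))
cv2.imwrite('pics/w12c.png',cv2.resize(im[120:240,190:310],(600,600),interpolation=cv2.INTER_CUBIC))
E
```

```text
t17.57 pos [425.5 341.8 154.1] yawY-18.7 tilt0.20 w88.0 f [0.5 0.  0.4] q [ 0.66  0.4   1.85 -0.    0.89  0.98]
(np.float64(255.80973219136337), np.float64(184.6286173971535))
```

View pics/w12.png

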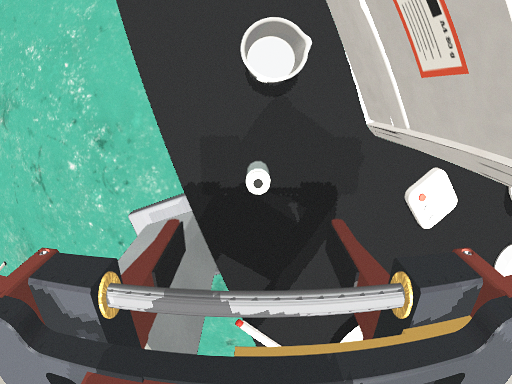

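View pics/w12c.png

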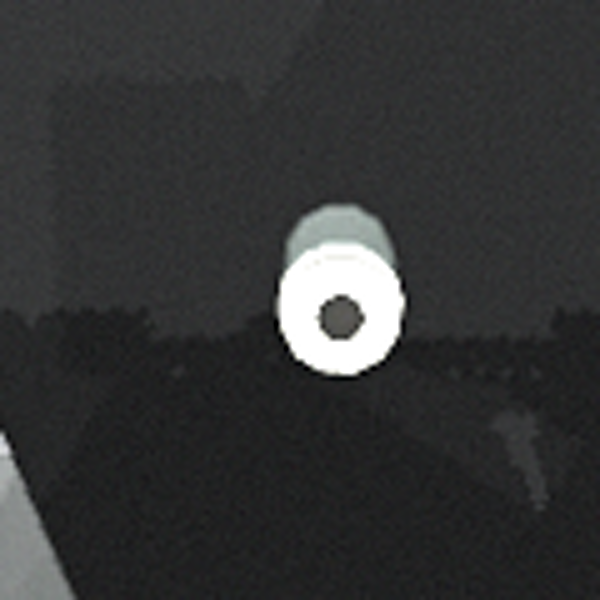

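```bash
python3 - <<'E'
from h import *
a=np.load('pics/w12.npy'); o=dict(ee_pos=a[:3],orientation=a[3:])
x,y=wonz(257.9,183,50,o);print(x,y);go(x,y,24)
E
```

```text
428.5472709677319 344.47571300743084
t17.62 pos [426.  342.2 154.8] yawY-18.8 tilt0.12 w87.9 f [-0.4 -0.4 -0. ] q [ 0.66  0.4   1.85 -0.    0.89  0.98]
tool shift mm [  3.2   1.8 130.8]
```

Request:
carry_out(rows=[[[0.002, 0.002, 0.01], [0, 0, 0], 0], [[0, 0, 0.02], [0, 0, 0], 0], [[0, 0, 0.02], [0, 0, 0], 0], [[0, 0, 0.02], [0, 0, 0], 0], [[0, 0, 0.02], [0, 0, 0], 0], [[0, 0, 0.02], [0, 0, 0], 0], [[0, 0, 0.015], [0, 0, 0], 0], [[0, 0, 0.007], [0, 0, 0], 0], [[0, 0, 0], [0, 0, 0], 0.3], [[0, 0, 0], [0, 0, 0], 0.5], [[0, 0, 0], [0, 0, 0], 0.6], [[0, 0, 0], [0, 0, 0], 0.65]])

```text
t: 18.62
ee_pos: [429.5, 345.4, 24.7]
orientation: [-2.553, -1.831, -0.003]
ft_force: [0.2, 0.8, 0.4]
width: 64.6
```

Request:
carry_out(rows=[[[0, 0, 0], [0, 0, 0], 0.7], [[0, 0, 0], [0, 0, 0], 0.73], [[0, 0, 0], [0, 0, 0], 0.76], [[0, 0, 0], [0, 0, 0], 0.8], [[0, 0, 0], [0, 0, 0], 0.85], [[0, 0, 0], [0, 0, 0], 1], [[0, 0, 0], [0, 0, 0], 1], [[0, 0, 0], [0, 0, 0], 1], [[0, 0, 0], [0, 0, 0], 1], [[0, 0, 0], [0, 0, 0], 1]])

```text
t: 19.45
ee_pos: [428.7, 344.9, 23.7]
orientation: [-2.552, -1.831, 0.0]
ft_force: [-0.0, 0.1, 0.6]
width: 21.4
```

```bash
python3 - <<'E'
from h import *
pose(); im,o=snap('w13')
E
```

```text
t19.45 pos [428.7 344.9  23.7] yawY-18.7 tilt0.00 w21.4 f [-0.   0.1  0.6] q [0.66 0.62 1.89 0.   0.63 0.98]
```

View pics/w13.png

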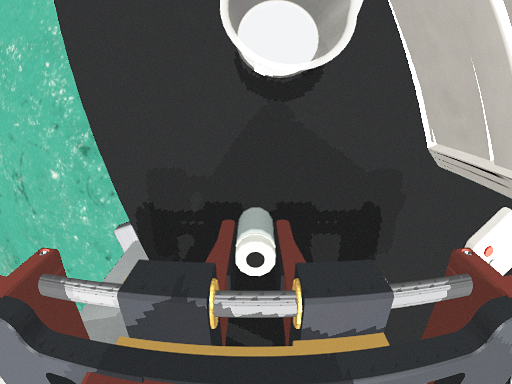

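Request:
carry_out(rows=[[[0, 0, -0.005], [0, 0, 0], 1], [[0, 0, -0.012], [0, 0, 0], 1], [[0, 0, -0.02], [0, 0, 0], 1], [[0, 0, -0.025], [0, 0, 0], 1], [[0, 0, -0.025], [0, 0, 0], 1], [[0, 0, -0.025], [0, 0, 0], 1], [[0, 0, -0.018], [0, 0, 0], 1], [[0, 0, -0.005], [0, 0, 0], 1], [[0, 0, 0], [0, 0, 0], 1], [[0, 0, 0], [0, 0, 0], 1]])

```text
t: 20.33
ee_pos: [428.5, 344.7, 158.6]
orientation: [2.552, 1.832, 0.0]
ft_force: [0.0, 0.4, -1.2]
width: 21.3
```

```bash
python3 - <<'E'
from h import *
go(587.5,58.7,158)
E
```

```text
t20.33 pos [428.5 344.7 158.6] yawY-18.7 tilt0.01 w21.3 f [ 0.   0.4 -1.2] q [ 0.66  0.4   1.84 -0.    0.9   0.98]
tool shift mm [-220.   242.2    0.6]
```

Request:
carry_out(rows=[[[-0.012, 0.004, 0], [0, 0, 0], 1], [[-0.025, 0.006, 0], [0, 0, 0], 1], [[-0.025, 0.006, 0], [0, 0, 0], 1], [[-0.025, 0.006, 0], [0, 0, 0], 1], [[-0.025, 0.006, 0], [0, 0, 0], 1], [[-0.025, 0.007, 0], [0, 0, 0], 1], [[-0.025, 0.015, 0], [0, 0, 0], 1], [[-0.025, 0.02, 0], [0, 0, 0], 1], [[-0.02, 0.025, 0], [0, 0, 0], 1], [[-0.013, 0.025, 0], [0, 0, 0], 1], [[0, 0.025, 0], [0, 0, 0], 1], [[0, 0.025, 0], [0, 0, 0], 1]])

```text
t: 21.33
ee_pos: [518.6, 79.7, 157.2]
orientation: [-2.553, -1.828, 0.005]
ft_force: [-0.0, 0.1, -0.8]
width: 21.4
```

Request:
carry_out(rows=[[[0, 0.025, 0], [0, 0, 0], 1], [[0, 0.025, 0], [0, 0, 0], 1], [[0, 0.017, 0], [0, 0, 0], 1], [[0, 0.005, 0], [0, 0, 0], 1], [[0, 0, 0], [0, 0, 0], 1]])

```text
t: 21.75
ee_pos: [587.1, 58.0, 157.1]
orientation: [-2.553, -1.829, 0.003]
ft_force: [-0.2, 0.8, -0.7]
width: 21.4
```

Request:
carry_out(rows=[[[0, 0, 0], [0, 0, -0.06], 1], [[0, 0, 0], [0, 0, -0.12], 1], [[0, 0, 0], [0, 0, -0.12], 1], [[0, 0, 0], [0, 0, -0.12], 1], [[0, 0, 0], [0, 0, -0.12], 1], [[0, 0, 0], [0, 0, -0.12], 1], [[0, 0, 0], [0, 0, -0.12], 1], [[0, 0, 0], [0, 0, -0.12], 1], [[0, 0, 0], [0, 0, -0.1], 1], [[0, 0, 0], [0, 0, -0.045], 1], [[0, 0, 0], [0, 0, 0], 1], [[0, 0, 0], [0, 0, 0], 1]])

```text
t: 22.75
ee_pos: [585.9, 59.2, 158.1]
orientation: [-1.299, -2.859, 0.001]
ft_force: [-0.6, 0.6, -0.3]
width: 21.5
```

```bash
python3 - <<'E'
from h import *
go(587.5,58.7,41.7); im,o=snap('w14')
print(wproj((587.5,58.7,36),o))
E
```

```text
t22.75 pos [585.9  59.2 158.1] yawY41.1 tilt0.11 w21.5 f [-0.6  0.6 -0.3] q [ 0.08  0.45  1.76  0.    0.93 -0.64]
tool shift mm [ -1.5   1.  116.4]
(np.float64(256.56048675225037), np.float64(183.76392853077778))
```

View pics/w14.png

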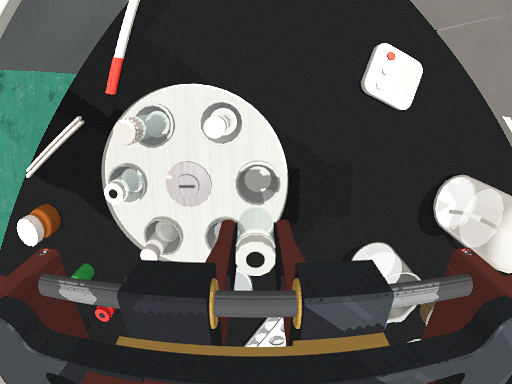

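```bash
python3 - <<'E'
from h import *
im=cv2.imread('pics/w14.png')
cv2.imwrite('pics/w14c.png',cv2.resize(im[140:220,210:310],(800,640),interpolation=cv2.INTER_CUBIC)[:600])
print('beaker',onz('top',208,123,0),onz('top',206,113,80))
E
```

```text
beaker [785.85836134  73.27796117] [783.53079168  71.59865348]
```

View pics/w14c.png

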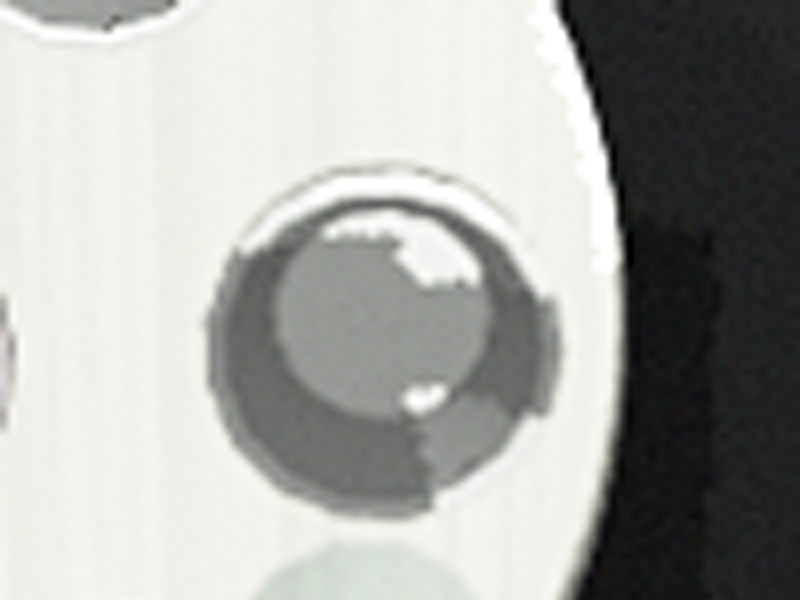

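Request:
carry_out(rows=[[[-0.001, 0.002, 0.01], [0, 0, 0], 1], [[0, 0, 0.015], [0, 0, 0], 1], [[0, 0, 0.02], [0, 0, 0], 1], [[0, 0, 0.02], [0, 0, 0], 1], [[0, 0, 0.015], [0, 0, 0], 1], [[0, 0, 0.012], [0, 0, 0], 1], [[0, 0, 0.01], [0, 0, 0], 1], [[0, 0, 0.006], [0, 0, 0], 1], [[0, 0, 0.004], [0, 0, 0], 1], [[0, 0, 0.002], [0, 0, 0], 1], [[0, 0, 0], [0, 0, 0], 1], [[0, 0, 0], [0, 0, 0], 1]])

```text
t: 23.8
ee_pos: [590.1, 59.6, 45.2]
orientation: [1.298, 2.86, 0.001]
ft_force: [-0.3, -0.3, 0.0]
width: 21.1
```

```bash
python3 - <<'E'
from h import *
pose(); snap('w15')
E
```

```text
t23.80 pos [590.1  59.6  45.2] yawY41.2 tilt0.05 w21.1 f [-0.3 -0.3  0. ] q [ 0.08  0.62  1.79  0.    0.72 -0.64]
```

View pics/w15.png

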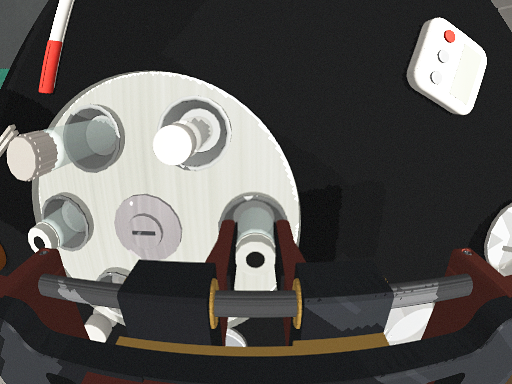

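Request:
carry_out(rows=[[[0, 0, 0.002], [0, 0, 0], 1], [[0, 0, 0.001], [0, 0, 0], 1], [[0, 0, 0], [0, 0, 0], 1], [[0, 0, 0], [0, 0, 0], 0.71], [[0, 0, 0], [0, 0, 0], 0.65], [[0, 0, 0], [0, 0, 0], 0.6], [[0, 0, 0], [0, 0, 0], 0.55], [[0, 0, 0], [0, 0, 0], 0.5], [[0, 0, 0], [0, 0, 0], 0.5], [[0, 0, 0], [0, 0, 0], 0.5]])

```text
t: 24.68
ee_pos: [589.7, 59.6, 41.7]
orientation: [-1.298, -2.861, -0.0]
ft_force: [-0.4, 0.0, 0.5]
width: 43.9
```

Request:
carry_out(rows=[[[0, 0, -0.005], [0, 0, 0], 0.5], [[0, 0, -0.01], [0, 0, 0], 0.5], [[0, 0, -0.02], [0, 0, 0], 0.5], [[0, 0, -0.025], [0, 0, 0], 0.5], [[0, 0, -0.025], [0, 0, 0], 0.5], [[0, 0, -0.03], [0, 0, 0], 0.5], [[0, 0, -0.03], [0, 0, 0], 0.5], [[0, 0, -0.02], [0, 0, 0], 0.5], [[0, 0, 0], [0, 0, 0], 0.5], [[0, 0, 0], [0, 0, 0], 0.5]])

```text
t: 25.52
ee_pos: [590.4, 59.7, 208.6]
orientation: [1.297, 2.858, 0.003]
ft_force: [0.2, 0.1, -0.4]
width: 43.9
```

```bash
python3 - <<'E'
from h import *
o,Q=pose(); im,o=snap('w16')
t=imaging.get_image('top')[:,:,::-1]; cv2.imwrite('pics/t16.png',t)
c=cv2.resize(t[150:250,180:280],(600,600),interpolation=cv2.INTER_CUBIC); cv2.imwrite('pics/t16c.png',c)
E
```

```text
t25.52 pos [590.4  59.7 208.6] yawY41.2 tilt0.21 w43.9 f [ 0.2  0.1 -0.4] q [ 0.08  0.39  1.72  0.    1.03 -0.64]
```

View pics/w16.png

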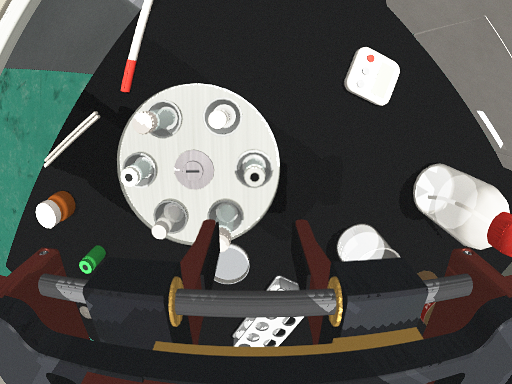

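View pics/t16c.png

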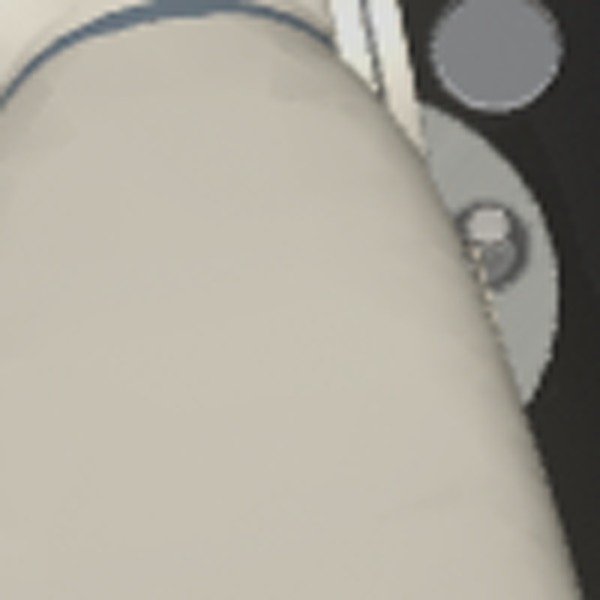

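All six wells look filled. I'll pull the arm aside for an unobstructed check from the top.

Request:
carry_out(rows=[[[-0.01, -0.015, -0.01], [0, 0, 0], 0.5], [[-0.015, -0.03, 0], [0, 0, 0], 0.5], [[-0.015, -0.03, 0], [0, 0, 0], 0.5], [[-0.015, -0.03, 0], [0, 0, 0], 0.5], [[-0.015, -0.03, 0], [0, 0, 0], 0.5], [[-0.015, -0.03, 0], [0, 0, 0], 0.5], [[-0.015, -0.03, 0], [0, 0, 0], 0.5], [[-0.015, -0.03, 0], [0, 0, 0], 0.5], [[-0.015, -0.03, 0], [0, 0, 0], 0.5], [[-0.015, -0.03, 0], [0, 0, 0], 0.5], [[-0.015, -0.03, 0], [0, 0, 0], 0.5], [[-0.015, -0.02, 0], [0, 0, 0], 0.5]])

```text
t: 26.62
ee_pos: [450.3, -294.0, 214.9]
orientation: [-1.298, -2.857, -0.0]
ft_force: [0.3, 0.5, 0.4]
width: 43.8
```

Request:
carry_out(rows=[[[0, 0, 0], [0, 0, 0], 0.5], [[0, 0, 0], [0, 0, 0], 0.5], [[0, 0, 0], [0, 0, 0], 0.5]])

```text
t: 26.87
ee_pos: [452.3, -291.9, 215.5]
orientation: [-1.297, -2.858, -0.001]
ft_force: [-0.3, 0.1, -0.1]
width: 43.8
```

```bash
python3 - <<'E'
from h import *
pose()
t=imaging.get_image('top')[:,:,::-1].copy(); cv2.imwrite('pics/t17.png',t)
s=imaging.get_image('scene')[:,:,::-1].copy()
a=cv2.resize(t[150:250,190:290],(400,400),interpolation=cv2.INTER_CUBIC)
b=cv2.resize(s[150:225,210:310],(400,300),interpolation=cv2.INTER_CUBIC); b=cv2.copyMakeBorder(b,0,100,0,0,cv2.BORDER_CONSTANT)
cv2.imwrite('pics/t17c.png',np.hstack([a,b]))
def cap(x,y,w=7):
    g=t[y-w:y+w+1,x-w:x+w+1].min(2); m=(g>175).astype(np.uint8)
    n,l,st,ce=cv2.connectedComponentsWithStats(m); k=1+st[1:,4].argmax(); return ce[k]+[x-w,y-w],st[k,4]
C=np.array([534,13])
P=lambda A:C+70*np.array([np.cos(np.radians(A)),np.sin(np.radians(A))])
for nm,A,h in(('tall_in',-18.6,104),('med_in',101.4,83),('short_in',-138.6,68),('tall_sp',161.4,104),('med_sp',-78.6,83),('short_sp',41.4,68)):
    p=P(A);u=proj('top',(*p,h)); c,ar=cap(*np.round(u).astype(int)); print(nm,'cap px',c.round(1),ar,'at',onz('top',*c,h).round(1),'well',p.round(1))
E
```

```text
t26.87 pos [ 452.3 -291.9  215.5] yawY41.2 tilt0.15 w43.8 f [-0.3  0.1 -0.1] q [-0.6   0.31  1.83  0.    1.01 -1.31]
tall_in cap px [241.6 168.2] 47 at [600.3  -8.8] well [600.3  -9.3]
med_in cap px [212.4 202.2] 35 at [521.   81.7] well [520.2  81.6]
short_in cap px [255.9 212.1] 39 at [481.5 -32.9] well [481.5 -33.3]
tall_sp cap px [230.7 217.8] 51 at [468.3  36.6] well [467.7  35.3]
med_sp cap px [260.9 187.1] 33 at [546.1 -55.1] well [547.8 -55.6]
short_sp cap px [218.6 178.7] 44 at [588.7  57.9] well [586.5  59.3]
```

View pics/t17c.png

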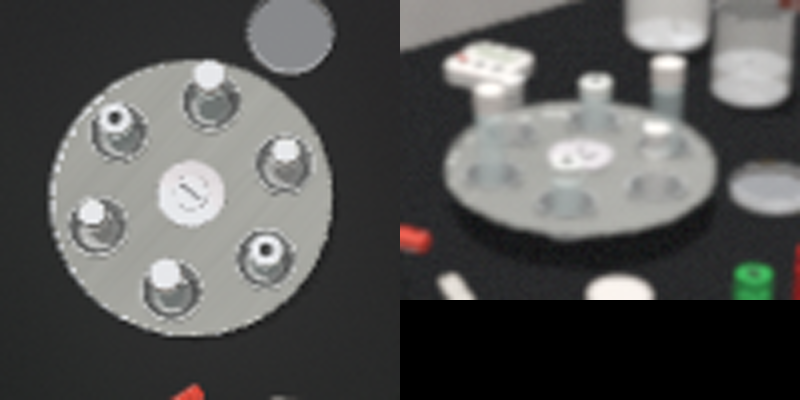

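All six caps are within 3 mm of their well axes, the vials are upright, and each spare is opposite its twin. Handing in.

```bash
python3 -c "
from workcell import close_job
print(close_job())"
```

```text
the job is handed in; nothing more can be done
None
```

I seated all three spare vials in the wells opposite their twins and handed the job in at about 27 s of the 83 s allowed. No verdict was reported.

- **Spares:** In the last top view, with the arm clear, the tall, medium and short caps were about 1.4, 1.8 and 2.6 mm from their well axes (limit 8 mm). All three stood upright.
- **Vials already in the rotor:** Their caps showed no visible movement. The medium one read 1.7 mm from the first picture and the other two less, which is about the calibration error.
- **Depth:** I did not measure this directly. Each vial was released with the gripper 18 to 18.5 mm above its pick-up height, and the well floor is 18 mm above the bench, so each should sit on its floor.
- **Disagreement:** The wrist and top cameras differed by about 2–3 mm on well and vial positions. I used values in between and checked each vial against its well mouth before letting go. The rim was partly hidden behind the fingers.

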